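Put the clay cutters back on their outline pads

ROBOT

A 6-joint arm with a two-finger parallel gripper is mounted at the origin on the work surface. World frame = base frame: x ahead of the robot, y to its left, z up, the work surface at z = 0. Lengths are in mm, angles in rad, forces in N, time in s.
With the tool pointing down it reaches from about 350 to 975 mm from the base axis. Payload 7.1 kg.
Tool frame: the origin (TCP) lies on the front face of the gripper's body, between the roots of the fingers; the fingertips stand 80 mm ahead of it and the grasp point (between the pads) lies 61 mm ahead of it (env.tips_ahead is the distance from the TCP to the fingertips, in mm); z points along the fingers, y is the line along which they close (so a half turn about z gives the same grasp; the last joint's range is limited). The gripper opens to 88 mm and grips with 3 to 60 N. Pads are 20 mm wide; open, the fingers measure 115 mm over their backs; the gripper's body (75 mm by 178 mm) begins 61 mm behind the grasp point.
Start: joints at [-1.198, 0.423, 1.63, -0, 1.089, -0.019], TCP at [238.674, -577.616, 302.675] pointing down, gripper open.
Joint ranges: [-3, 3], [-0.9, 2.11], [0.09, 2.58], [-1.31, 4.45], [0.11, 2.69], [-2.54, 2.54]. Speed limits (rad/s): [2.39, 2.39, 3.01, 3.14, 3.14, 3.14].

INTERFACE

Orientations are given as a unit quaternion [x, y, z, w].
In Python, from station import env, set_gripper, viewer, workorder gives the robot as it stands. Calls block until the motion is done:
- env.reach(position, orientation): joint-space move of the TCP to a pose.
- env.move_l(position, rot=None, rate=150, f_stop=None): straight line of the TCP; rot=None keeps the orientation; rate is the mean speed in mm/s. With f_stop (N) it stops when the force on the tool has changed by that much, and returns True; else False.
- env.move_joints(angles): joint-space move.
- set_gripper(opening): finger opening in mm; the grip force is fixed at half the most; returns when the fingers have stopped.
- env.hold(seconds).
- env.ik(position, orientation): joint angles nearest the present ones, or None.
- env.read_state(): the state.
- viewer.camera(name): name is "scene" or "top"; returns the picture (384x512x3 uint8, blue, green, red); there is no depth.
- viewer.camera_params(name): a dict with "fx", "fy", "cx", "cy" (pixels), "pose" (4x4, takes a point from camera to world coordinates). Camera axes: x right, y up, looking along -z (the intrinsics and any distortion apply to the point x, -y, -z); pixel columns grow to the right and rows downward; lengths in mm; the calibration is good to about 2 mm. A picture is of the moment at which its call begins. camera_params takes no time and is no camera call.
A pose or a line that the arm cannot do raises env.IKError and nothing moves.
- workorder.sign_off(): hands the job in; it is judged then, once.
The state is a dict: "time_s": time; "qpos": joint angles; "dq": joint speeds; "tau": joint torques, N m; "tool_pos": TCP position; "orientation": TCP orientation; "force": force on the tool from outside, world axes, zero at the start; "wrist_torque": the same for the moment, N m; "width": finger opening in mm; "grip_force": force on a finger pad.
Only numpy, scipy, OpenCV 4.12 (cv2) and the standard library are available. Lean on these libraries where they do the work, as an engineer would, in place of code of your own. Each camera call takes 0.05 s, during which the arm holds its last target. There are 200 camera calls.

TASK

Put the four steel clay cutters away: stand each one upright on the cork pad that carries the outline of its own shape, centred on that outline and turned to match it, the drop's point over the drawn point. Set them down; do not drop them.

Things in the scene. Friction and masses are not known exactly. Their poses are not given: they have to be found in the camera images.
- cutter_round: loose clay cutter, about 80 to 150 g: upright hollow steel band 24 mm high, wall 2.5 mm, from above round, 60 mm across. Held over it by thin wires is a pale wooden grip bar, 44 mm along x, 12 mm wide (y), 12 mm thick, centre 50 mm above the origin. Origin: middle, at the lower edge; z up
- pad_round: fixed cork pad 90 x 90 mm, 6 mm thick, with a thin black outline on its top: round, 60 mm across, as its cutter. Origin: middle of the underside, straight below where the cutter's origin belongs; x, y along the pad's edges and as in the cutter; z up
- cutter_square: loose clay cutter, about 80 to 150 g: upright hollow steel band 24 mm high, wall 2.5 mm, from above square, 54 mm over its sides (sides along x and y). Held over it by thin wires is a pale wooden grip bar, 44 mm along x, 12 mm wide (y), 12 mm thick, centre 50 mm above the origin. Origin: middle, at the lower edge; z up
- pad_square: fixed cork pad 90 x 90 mm, 6 mm thick, with a thin black outline on its top: square, 54 mm over its sides (sides along x and y), as its cutter. Origin: middle of the underside, straight below where the cutter's origin belongs; x, y along the pad's edges and as in the cutter; z up
- cutter_oval: loose clay cutter, about 80 to 150 g: upright hollow steel band 24 mm high, wall 2.5 mm, from above an oblong with half-round ends, 79 mm long (along x) and 39 mm wide (along y). Held over it by thin wires is a pale wooden grip bar, 44 mm along x, 12 mm wide (y), 12 mm thick, centre 50 mm above the origin. Origin: middle, at the lower edge; z up
- pad_oval: fixed cork pad 90 x 90 mm, 6 mm thick, with a thin black outline on its top: an oblong with half-round ends, 79 mm long (along x) and 39 mm wide (along y), as its cutter. Origin: middle of the underside, straight below where the cutter's origin belongs; x, y along the pad's edges and as in the cutter; z up
- cutter_drop: loose clay cutter, about 80 to 150 g: upright hollow steel band 24 mm high, wall 2.5 mm, from above a tear drop, 77 mm long (along x) and 46 mm wide, its round end to -x and its sharp point to +x. Held over it by thin wires is a pale wooden grip bar, 44 mm along x, 12 mm wide (y), 12 mm thick, centre 50 mm above the origin. Origin: middle, at the lower edge; z up
- pad_drop: fixed cork pad 90 x 90 mm, 6 mm thick, with a thin black outline on its top: a tear drop, 77 mm long (along x) and 46 mm wide, its round end to -x and its sharp point to +x, as its cutter. Origin: middle of the underside, straight below where the cutter's origin belongs; x, y along the pad's edges and as in the cutter; z up
- cutter_drop_point (a point): the sharp point of the drop cutter, at its lower edge, 38 mm from its origin along +x
- pad_drop_point (a point): the sharp point of the drop outline on top of its pad, 38 mm from the pad's centre along +x
Things that resemble listed ones, but are neither listed nor needed, are in the scene too. Leave any orange look-alike of the pad_oval alone. What is shaped like the cutter_square but green is not meant.

How it is judged (in metres and radians):
At the end, for the whole second after the job is handed in: Every cutter stands flat, upright (0.1 rad) and at rest on the pad with its own outline, centres within 12 mm; square (any of four ways), oval (either way) and drop turned to match within 0.21 rad, the drop's point within 22 mm of the drawn point (horizontal distance between cutter_round and pad_round below 0.012 m and z of cutter_round in the frame of pad_round between 0.003 and 0.01 m and angle between each of cutter_round, cutter_square, cutter_oval, cutter_drop's own z axis and vertical below 0.1 rad and linear speed of each of cutter_round, cutter_square, cutter_oval, cutter_drop below 0.02 m/s and angular speed of each of cutter_round, cutter_square, cutter_oval, cutter_drop below 0.2 rad/s and horizontal distance between cutter_square and pad_square below 0.012 m and z of cutter_square in the frame of pad_square between 0.003 and 0.01 m and (angle between the x axis of cutter_square and the x axis of pad_square, either way round below 0.21 rad or angle between the x axis of cutter_square and the y axis of pad_square, either way round below 0.21 rad) and horizontal distance between cutter_oval and pad_oval below 0.012 m and z of cutter_oval in the frame of pad_oval between 0.003 and 0.01 m and angle between the x axis of cutter_oval and the x axis of pad_oval, either way round below 0.21 rad and horizontal distance between cutter_drop and pad_drop below 0.012 m and z of cutter_drop in the frame of pad_drop between 0.003 and 0.01 m and angle between the x axis of cutter_drop and the x axis of pad_drop, either way round below 0.21 rad and horizontal distance between cutter_drop_point and pad_drop_point below 0.022 m); the robot touches nothing.
It fails at once if the round cutter is dropped or knocked: it moves faster than 0.7 m/s (a fall of some 25 mm) while the fingers do not touch it (linear speed of cutter_round above 0.7 m/s and contact force between cutter_round and the fingers below 0.02 N).
It fails at once if the square cutter is dropped or knocked: it moves faster than 0.7 m/s (a fall of some 25 mm) while the fingers do not touch it (linear speed of cutter_square above 0.7 m/s and contact force between cutter_square and the fingers below 0.02 N).
It fails at once if the oval cutter is dropped or knocked: it moves faster than 0.7 m/s (a fall of some 25 mm) while the fingers do not touch it (linear speed of cutter_oval above 0.7 m/s and contact force between cutter_oval and the fingers below 0.02 N).
It fails at once if the drop cutter is dropped or knocked: it moves faster than 0.7 m/s (a fall of some 25 mm) while the fingers do not touch it (linear speed of cutter_drop above 0.7 m/s and contact force between cutter_drop and the fingers below 0.02 N).
It also fails if it takes over 112 s, if anything falls off the work surface, if the arm or the gripper's body presses on something with over 40 N, if the wrist force passes 120 N, or if a joint passes its speed limit or range.

## Working session

There is one attempt and no reset: what is moved stays moved. The work goes in short steps, each a Python script; the robot and the scene stay as the last script left them, time stands still between calls to the robot, and variables do not carry over. Pictures are saved under pics/ and viewed, at most 14 in all, crops included, and the job is handed in when it is done.

```bash
ls; mkdir -p pics
python3 - <<'E'
from station import env, viewer
import cv2,numpy as np
for n in("top","scene"):
    im=viewer.camera(n); cv2.imwrite(f"pics/{n}0.png",cv2.resize(im,(800,600),interpolation=cv2.INTER_CUBIC)); cv2.imwrite(f"raw_{n}0.png",im)
    p=viewer.camera_params(n); print({k:(np.round(v,3).tolist() if k!='x' else v) for k,v in p.items()})
print(env.read_state())
E
```

```text
pics
{'fx': 392.111, 'fy': 392.111, 'cx': 255.036, 'cy': 192.274, 'pose': [[-0.014, 0.992, -0.128, 322.452], [-1.0, -0.011, 0.023, 9.505], [0.021, 0.128, 0.992, 1145.698], [0.0, 0.0, 0.0, 1.0]]}
{'fx': 406.487, 'fy': 406.487, 'cx': 248.105, 'cy': 187.388, 'pose': [[-0.585, -0.475, 0.657, 1145.258], [0.81, -0.36, 0.462, 481.242], [0.017, 0.803, 0.596, 653.36], [0.0, 0.0, 0.0, 1.0]]}
{'time_s': 0.1, 'qpos': array([-1.19803520e+00,  4.23745486e-01,  1.63059650e+00, -1.64393848e-05,
        1.08861212e+00, -1.90023366e-02]), 'dq': array([-0.0014495 , -0.00107505, -0.00253493,  0.00018551, -0.00177163,
       -0.00029138]), 'tau': array([ 3.67613220e-04, -5.45616567e+01, -2.74324036e+01,  6.45131548e-02,
        1.88093452e-02, -1.41221614e-05]), 'tool_pos': array([ 238.51425686, -577.27747014,  301.99789451]), 'orientation': array([ 9.80875468e-01,  1.94635178e-01, -1.26945442e-04, -6.68821640e-04]), 'force': array([ 0.32212723, -0.42958395,  0.13679797]), 'wrist_torque': array([-0.05283925, -0.04449903, -0.01360623]), 'grip_force': 0.0, 'width': 87.91244615531873}
```

View pics/top0.png

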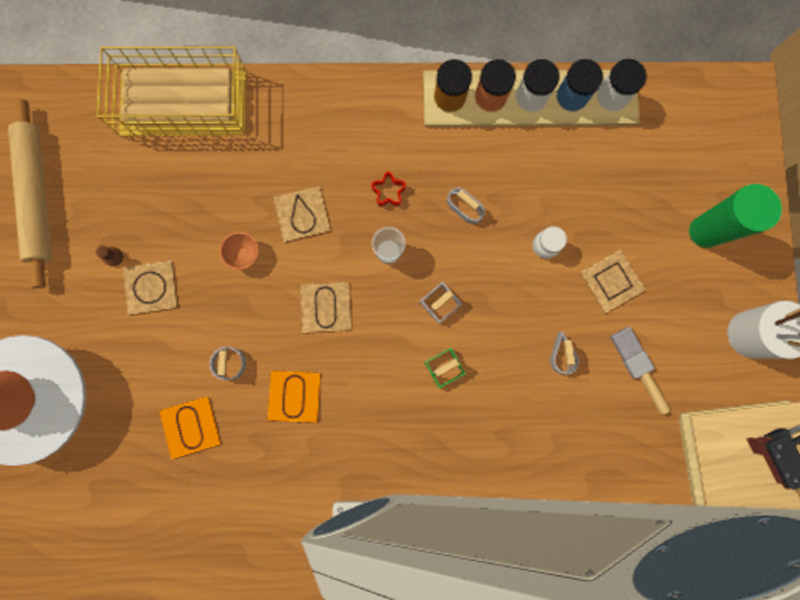

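View pics/scene0.png

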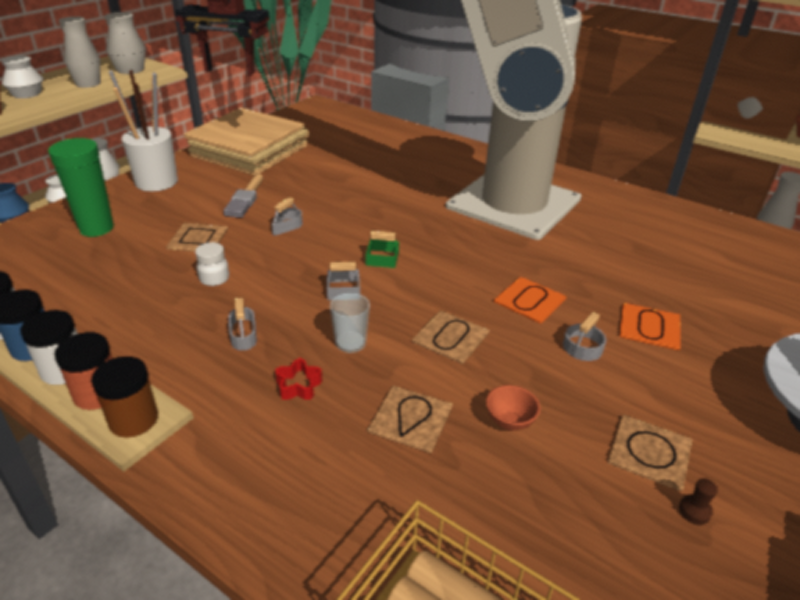

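Top picture (800x600 px): grey round cutter (227,364), grey square (441,302), oval (466,205), drop (566,353). Pads: round (150,288), square (613,281), oval (325,307), drop (302,214). Look-alikes are the green square (447,368), the orange oval pads (190,428) and (294,397), the red star (389,190) and the grey cup (389,245). I choose the grey cutters and the cork pads, and crop them closely.

```bash
cat > crops.py <<'E'
import cv2,numpy as np
def montage(im,centres,out,h=20,s=5,cols=4):
    t=[]
    for (x,y) in centres:
        x,y=int(round(x)),int(round(y))
        c=cv2.resize(im[y-h:y+h,x-h:x+h],None,fx=s,fy=s,interpolation=cv2.INTER_CUBIC)
        for k in range(0,2*h,10):
            cv2.putText(c,str(x-h+k),(k*s,9),0,.33,(255,255,0),1);cv2.putText(c,str(y-h+k),(0,k*s+9),0,.33,(255,255,0),1)
            cv2.line(c,(k*s,10),(k*s,14),(255,255,0),1);cv2.line(c,(22,k*s),(26,k*s),(255,255,0),1)
        c[0]=c[:,0]=255
        t.append(c)
    cv2.imwrite(out,np.vstack([np.hstack(t[i:i+cols]) for i in range(0,len(t),cols)]))
E
python3 - <<'E'
from crops import *
k=1.5625
T=[(227,364),(441,302),(466,205),(566,353),(150,288),(613,281),(325,307),(302,214)]
S=[(585,337),(344,280),(241,325),(287,215),(651,450),(198,237),(452,336),(411,417)]
montage(cv2.imread('raw_top0.png'),[(a/k,b/k) for a,b in T],'pics/ct.png')
montage(cv2.imread('raw_scene0.png'),[(a/k,b/k) for a,b in S],'pics/cs.png',h=25,s=4)
E
```

```text
(no output)
```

View pics/ct.png

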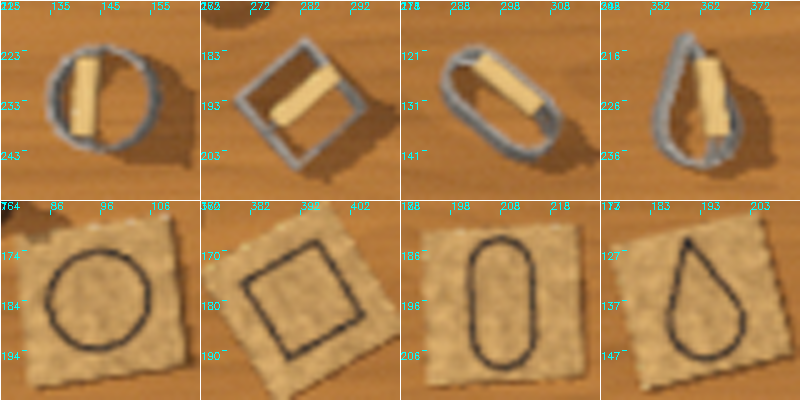

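View pics/cs.png

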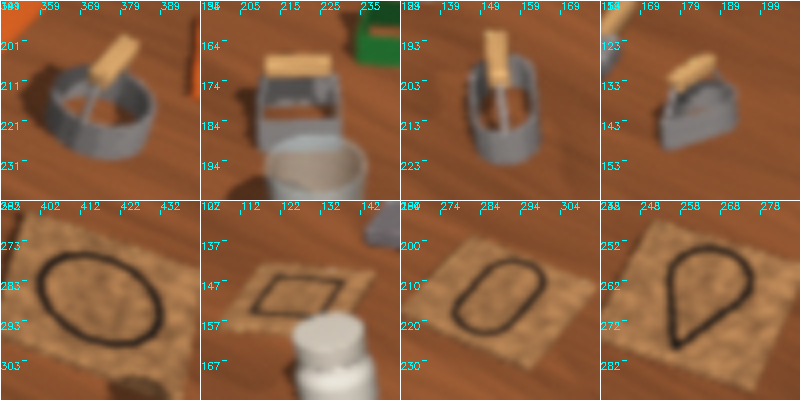

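Both crop sheets show the grey cutters with their bars and the cork pads with their outlines. The two closest look-alikes are out: the green square and the orange pads. I now triangulate bar centres and pad centres, and get yaws from the bar ends and outlines.

```bash
cat > geo.py <<'E'
import numpy as np
def ray(P,u,v):
    R=np.array(P['pose']); d=R[:3,:3]@np.array([(u-P['cx'])/P['fx'],-(v-P['cy'])/P['fy'],-1.]); return R[:3,3],d
def onz(P,uv,z):
    o,d=ray(P,*uv); return o+d*(z-o[2])/d[2]
def tri(PA,a,PB,b):
    o1,d1=ray(PA,*a);o2,d2=ray(PB,*b);A=np.stack([d1,-d2],1);t=np.linalg.lstsq(A,o2-o1,rcond=None)[0]
    p,q=o1+d1*t[0],o2+d2*t[1]; return (p+q)/2,np.linalg.norm(p-q)
E
python3 - <<'E'
from station import viewer
from geo import *
PT,PS=viewer.camera_params('top'),viewer.camera_params('scene')
t=lambda o,c,s:((c[0]+.5)/s-.5+o[0],(c[1]+.5)/s-.5+o[1])
N=['c_round','c_square','c_oval','c_drop','p_round','p_square','p_oval','p_drop']
OT=[(125,213),(262,173),(278,111),(342,206),(76,164),(372,160),(188,176),(173,117)]
CT=[(84.5,97),(104,96),(109,82),(111,97),(98,100),(102.7,99.2),(102.5,103.5),(99,98.5)]
OS=[(349,191),(195,154),(129,183),(159,113),(392,263),(102,127),(264,190),(238,242)]
CS=[(115,61),(98,66),(98,58),(93,72),(100,100),(97,96),(99,97),(101,98)]
ax={'c_round':((82,136),(88,58)),'c_square':((71,118),(137,72)),'c_oval':((143,107),(74,58)),'c_drop':((116,136),(106,58)),
'p_round':((188,165),(170,18)),'p_square':((41,83),(116,40)),'p_oval':((186,176),(178,25)),'p_drop':((192,152),(162,15))}
for n,ot,ct,os,cs in zip(N,OT,CT,OS,CS):
    p,e=tri(PT,t(ot,ct,5),PS,t(os,cs,4)); z=53 if n[0]=='c' else 6
    q=onz(PT,t(ot,ct,5),z); a,b=[onz(PT,t(ot,k,5),z) for k in ax[n]]
    print(n,p.round(1),'gap',e.round(1),'top@z',q[:2].round(1),'len',np.linalg.norm(b-a).round(1),'yaw',np.arctan2(*(b-a)[1::-1]).round(3))
E
```

```text
c_round [356.4 300.5  50.4] gap 1.1 top@z [356.5 299.3] len 42.9 yaw -0.054
c_square [464.2 -92.7  49. ] gap 0.5 top@z [463.8 -92.5] len 45.7 yaw -0.974
c_oval [ 651.1 -145.2   50.7] gap 2.6 top@z [ 651.4 -145.9] len 48.8 yaw 0.925
c_drop [ 367.1 -318.6   49.4] gap 1.9 top@z [ 367.6 -318.3] len 43.7 yaw 0.079
p_round [500.4 450.3   4.1] gap 1.0 top@z [500.3 449.1] len 88.0 yaw 0.151
p_square [ 503.2 -424.1    4.8] gap 0.3 top@z [ 503.1 -423.7] len 52.9 yaw -1.069
p_oval [459.1 121.4   3.9] gap 1.0 top@z [459.1 120.8] len 89.1 yaw 0.048
p_drop [639.7 168.    4.9] gap 0.6 top@z [639.5 167.6] len 86.1 yaw 0.21
```

Heights agree with the text (bars about 50 mm, pad tops about 5 mm). I start with the square, which ends nearest to where the arm stands.

```bash
cat > act.py <<'E'
from station import env,set_gripper,viewer
import numpy as np
C=dict(round=(356.4,299.9,-.054),square=(464,-92.6,-.974),oval=(651.2,-145.5,.925),drop=(367.3,-318.4,.079))
P=dict(round=(500.3,449.7,.151),square=(503.1,-423.9,-1.069),oval=(459.1,121.1,.048),drop=(639.6,167.8,.21))
HI=290
wr=lambda a:(a+np.pi)%(2*np.pi)-np.pi
q6=lambda p,s:wr(np.arctan2(p[1],p[0])+np.pi/2-s)
quat=lambda s:[np.cos(s/2),np.sin(s/2),0,0]
def run(n):
    c,p=C[n],P[n]; d=wr(p[2]-c[2])
    if n=='round': d=0
    if n=='square': d=(d+np.pi/4)%(np.pi/2)-np.pi/4
    if n=='oval': d=(d+np.pi/2)%np.pi-np.pi/2
    s=min((c[2],c[2]+np.pi),key=lambda s:max(abs(q6(c,s)),abs(q6(p,s+d))))
    print(n,'q6',q6(c,s).round(2),q6(p,s+d).round(2))
    set_gripper(45)
    env.reach([c[0],c[1],HI],quat(s))
    print(' down stop',env.move_l([c[0],c[1],111],rate=130,f_stop=15))
    set_gripper(0); print(' width',env.read_state()['width'])
    env.move_l([c[0],c[1],HI],rate=130)
    env.reach([p[0],p[1],HI],quat(s+d))
    env.move_l([p[0],p[1],125],rate=130); env.hold(.2)
    hit=env.move_l([p[0],p[1],113],rate=15,f_stop=3)
    st=env.read_state(); print(' touch',hit,st['tool_pos'].round(1),'w',st['width'],'F',st['force'].round(1))
    set_gripper(40); env.hold(.2)
    env.move_l([p[0],p[1],HI],rate=130); print(' t',env.read_state()['time_s'])
E
python3 - <<'E'
from act import *
run('square')
import cv2
im=viewer.camera('top');cv2.imwrite('raw_top1.png',im);im2=viewer.camera('scene');cv2.imwrite('raw_scene1.png',im2)
cv2.imwrite('pics/a1.png',np.hstack([cv2.resize(im,(400,300),interpolation=cv2.INTER_AREA),cv2.resize(im2[110:200,60:180],(400,300))]))
E
```

```text
square q6 -0.79 -1.2
 down stop False
 width 11.631401641628381
 touch True [ 503.  -423.9  117.1] w 11.78849572797016 F [-0.5  0.7  4.1]
 t 12.2667
```

View pics/a1.png

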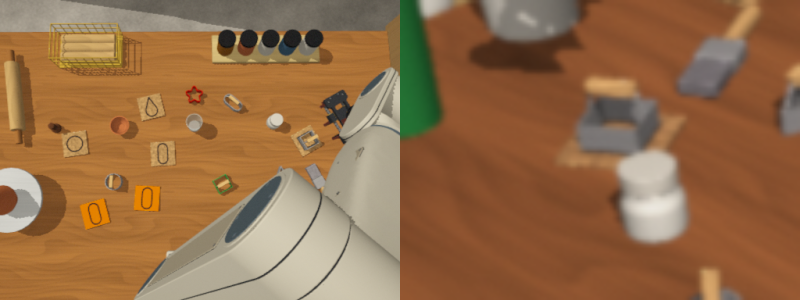

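The square cutter stands upright on its pad (scene view at about (618,125), top view at (307,140)), with touchdown at TCP z 117 as expected. The other three are next.

Run:
```python
from act import *
for n in('drop','oval','round'): run(n)
env.reach([330,-420,330],quat(0.3))
print(env.read_state()['time_s'])
import cv2
from crops import montage
k=1.5625
im=viewer.camera('top');cv2.imwrite('raw_top2.png',im);im2=viewer.camera('scene')
montage(im,[(a/k,b/k) for a,b in[(150,288),(613,281),(325,307),(302,214)]],'/tmp/a.png')
montage(im2,[(a/k,b/k) for a,b in[(651,445),(198,230),(452,330),(411,410)]],'/tmp/b.png')
cv2.imwrite('pics/fin.png',np.vstack([cv2.imread('/tmp/a.png'),cv2.imread('/tmp/b.png')]))
```

```text
drop q6 0.78 1.62
 down stop False
 width 11.96159316966662
 touch True [639.5 167.9 117. ] w 11.689145394823157 F [-1.1  0.5  4.6]
 t 24.5833
oval q6 0.43 1.78
 down stop False
 width 11.589712555966695
 touch True [459.1 121.  116.9] w 11.322690138093455 F [ 0.3 -1.5  4.1]
 t 35.5083
round q6 -0.82 -0.78
 down stop False
 width 12.062832800592513
 touch True [500.2 449.7 117.1] w 11.882790804970364 F [-0.5 -0.5  5.2]
 t 47.05
50.1583
```

View pics/fin.png

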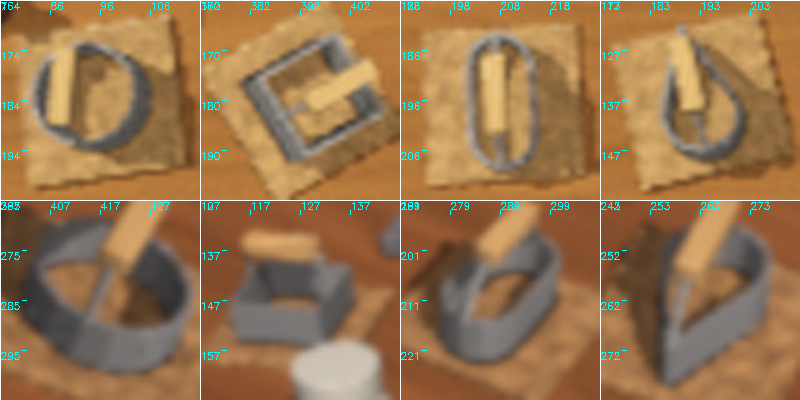

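All four stand upright on the right pads, the drop's point towards the drawn point. Bar centres in the top crops are at (61,86), (341,86), (493,92) and (687,75). A quick numeric check follows before handing in.

Run:
```python
from act import *
from geo import *
V=viewer.camera_params('top')
for n,o,c,e in[('round',(76,164),(61,86),None),('square',(372,160),(141,86),((107,105),(177,67))),('oval',(188,176),(93,92),((95,131),(91,53))),('drop',(173,117),(87,75),((93,110),(79,38)))]:
    f=lambda c:onz(V,((c[0]+.5)/5-.5+o[0],(c[1]+.5)/5-.5+o[1]),59)
    print(n,'off',(f(c)[:2]-P[n][:2]).round(1),'dyaw',e and (np.arctan2(*(f(e[1])-f(e[0]))[1::-1])-P[n][2]).round(2))
```

```text
round off [-0.2 -0.4] dyaw None
square off [-1.1 -2. ] dyaw -0.02
oval off [ 0.2 -0.2] dyaw 0.0
drop off [-1.1 -0.7] dyaw -0.02
```

```bash
python3 -c "
from station import workorder
print(workorder.sign_off())"
```

```text
the job is handed in; nothing more can be done
None
```

All four cutters stand upright on their own pads, measured within about 2.5 mm of centre and, for the square, oval and drop, 0.02 rad of the outline; the job was handed in at about 50 s (no verdict was returned).

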